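# Set brass stock to the scribed line in the saw guide

## Robot

A 6-joint arm with a two-finger parallel gripper is mounted at the origin on the work surface. World frame = base frame: x ahead of the robot, y to its left, z up, the work surface at z = 0. Lengths are in m, angles in rad, forces in N, time in s.
With the tool pointing down it reaches from about 0.275 to 0.725 m from the base axis. Payload 5.6 kg.
Tool frame: the origin (TCP) lies midway between the tips of the shut fingers; the grasp point (between the pads) lies 19 mm behind it; z points along the fingers, y is the direction in which the jaws open and shut (so a half turn about z gives the same grasp; the last joint's range is limited). The gripper opens to 85 mm and grips with 20 to 120 N. Pads are 22 mm wide; open, the fingers measure 114 mm over their backs; the gripper's body (76 mm by 85 mm) begins 54 mm behind the grasp point. The pads swing forward as they close: fully open they stand 13 mm farther back than shut.
Start: joints at [1.517, 0.255, 0.108, 0, -1.424, -0.285], TCP at [0.183, 0.519, 0.198] pointing down, gripper open.
Joint ranges: [-2.95, 2.95], [-1.21, 1.97], [-1.09, 1.5], [-2.87, 1.71], [-2.94, -0.07], [-3.05, 3.05]. Speed limits (rad/s): [2.57, 2.57, 3.14, 3.14, 3.14, 3.14].

## Interface

Orientations are given as [roll, pitch, yaw] about the fixed x, y, z axes, in that order (R = Rz(yaw) Ry(pitch) Rx(roll)).
In Python, from plant import r gives the robot as it stands.
- The arm moves only by the tool move_arm, never from a script. Its argument "deltas" is a list of rows, each a list of 3 entries, a list of its own where there are three numbers: the turn, a rotation vector about the world's x, y, z scaled (see below), then the shift along the world's x, y, z scaled (see below), then the opening, from 0 (shut) to 1 (fully open). In form: [[[wx, wy, wz], [dx, dy, dz], hand], ...]. A call has 1 to 5 rows; each row shifts and turns the commanded pose from where the row before left it; what a row does not reach is not made up. The controller multiplies each number of a shift by 50 mm and each number of a turn by 90 degrees. A row lasts 1/10 s, in which the tool goes at most 50 mm and 8.59 degrees, less where a joint would pass 70% of its speed; a pose out of reach is approached as far as the arm can. A call with a number of a shift or a turn outside -1 to 1 is refused whole. A call with a gripper value outside its range is refused whole. The fingers move at their own pace and stop on an object; the grip force is fixed at half the most. Time passes only in rows, so rows that do not move let the fingers close. It gives the time, the measured TCP pose, the force and the opening at its end, in the units of the state.
- r.read_state(): the state, without advancing time (a new reading comes with each control period).
- r.get_image(name): name is "scene" or "top" or "wrist"; returns the picture (400x640x3 uint8, red, green, blue); there is no depth.
- r.calibration(name): a dict with "vertical_fov" (degrees; the focal length in pixels is half the picture's height over the tangent of half this angle, whatever the lens; pixels are square), "cx", "cy" (the principal point, pixels), "origin" and "rotation" of the camera in the world; the wrist camera has in their place "tool_from_camera" (4x4, takes a point from camera to tool coordinates, whose origin is the TCP and whose axes are the flange's). Camera axes: x right, y up, looking along -z (the intrinsics and any distortion apply to the point x, -y, -z); pixel columns grow to the right and rows downward; lengths in m; the calibration is good to about 2 mm. A picture is of the moment at which its call begins: read the wrist's pose just before it. calibration takes no time and is no camera call.
- r.finish_job(): hands the job in, once; it reports no verdict.
The state is a dict: "time_s": time; "joint_positions": joint angles; "dq": joint speeds; "effort": joint torques, N m; "eef_pos": TCP position; "tool_rot": TCP orientation; "contact_force": force on the tool from outside, world axes, zero at the start; "torque": the same for the moment, N m; "width": finger opening in m.
Only numpy, scipy, OpenCV 4.12 (cv2) and the standard library are available. Lean on these libraries where they do the work, as an engineer would, in place of code of your own. Each camera call takes 0.05 s, during which the arm holds its last target. There are 200 camera calls.

## Task

Push the brass bar flat across the saw guide's plate to the fence and hold its long side pressed square and flush against it for a second, with about 7 newtons more than it takes to slide it. Then slide it along the fence, never lifted, until its leading end meets the scribed white line. Finally fold the red-knobbed hold-down fully down and hold it pressed onto the bar for a second with about 10 newtons, leaving the bar on the line; never press either one with more than 15 newtons, and leave everything else on the bench where it is.

Things in the scene. Friction and masses are not known exactly. Their poses are not given: they have to be found in the camera images.
- guide: the saw guide, fixed to the bench: a grey plate 150 x 360 x 10 mm (top at z = 10 mm) with a dark steel fence along its far side. Origin: centre of the plate's underside; x points across the plate towards the fence, y along the fence (the way the bar is to be pushed), z up. The fence's inner face is the plane x = +45 mm; the fence is 20 mm thick and stands 20 mm above the plate (top at z = 30 mm), for the whole length of 360 mm.
- fence: the fence, part of the guide; origin in the middle of the foot of its inner face (x = 45, y = 0, z = 10 mm in the guide's frame), axes as the guide's
- stock: the loose brass bar, 50 (x) x 130 (y) x 12 (z) mm, about 0.5 to 0.85 kg, lying on the plate, sliding with 1 to 4 N. Origin: centre of its underside; y points along it towards the leading end, x towards the fence.
- stock_front (a point): middle of the top edge of the bar's leading end (65 mm ahead of its origin along y, 12 mm up): this end must meet the line
- stock_side (a point): middle of the bar's long side that faces the fence (25 mm from its origin along x, 6 mm up)
- mark: the scribed line: a white line 1.5 mm wide straight across the plate (and over the fence top) in a 30 mm wide patch of dark blue marking colour; a surface mark that cannot be felt. Origin: on the line, at the plate's top face; axes parallel to the guide's, the line lies along x at y = 0.
- holddown (a joint): the hold-down's hinge angle in rad: 0 stands 55 degrees above level, grows as it folds down; about 0.95 when its pad rests on the bar (with no bar under it it would go on to 1.1). Its friction holds it where it is left and takes about 1 N or less at the knob to overcome; it has no spring.
- holddown_knob (a point): centre of the red ball, 20 mm across, on the end of the hold-down arm: 64 mm from the hinge axis and, seen from there, 13 degrees above the arm's centre line, so it starts near 68 degrees above level minus the joint angle. Under the ball, on the arm's other side, is the rubber pad. The arm is 12 mm wide (along the fence).
- holddown_hinge (a point): the hold-down's hinge axis, behind the fence at x = 76, y = 50, z = 34 mm in the guide's frame; the axis runs along the guide's y, and the arm folds over the fence towards the guide's -x
- burr_block: a pale wooden block 75 x 130 x 30 mm full of upright steel burrs (75 mm high in all); a bystander, leave alone
- pliers: blue-handled pliers, 150 mm long, lying on the bench; a bystander, leave alone
- file: a flat file with a wooden handle, about 225 mm long; a bystander, leave alone
- needle_file: a small steel file, about 160 mm long; a bystander, leave alone
- tin: a round open brass tin, 72 mm across, 40 mm high; a bystander, leave alone
- hammer: a hammer lying on the bench; a bystander, leave alone
- offcut: a small copper offcut, 28 x 20 x 10 mm, lying on the guide plate beyond the line; a bystander, leave alone
Things that resemble listed ones, but are neither listed nor needed, are in the scene too. There is more than one size of the stock; the job needs the largest.

How it is judged:
On the way, in this order (a step that is already met when the one before it is completed fails the run):
1. the bar lies flush and square against the fence and is pressed to it with over 4 N (x of stock_side in the frame of guide above 0.043 m and angle between the y axis of stock and the y axis of guide, either way round below 0.02 rad and contact force between stock and fence above 4 N), for 0.5 s.
2. still flush, the bar's leading end is at the line while the hold-down is still up (x of stock_side in the frame of guide above 0.043 m and angle between the y axis of stock and the y axis of guide, either way round below 0.02 rad and y of stock_front in the frame of mark between -0.002 and 0.002 m and value of joint holddown below 0.5 rad), for 0.2 s.
3. with the bar on the line, the hold-down is pressed onto it with over 5 N (x of stock_side in the frame of guide above 0.043 m and angle between the y axis of stock and the y axis of guide, either way round below 0.02 rad and y of stock_front in the frame of mark between -0.002 and 0.002 m and value of joint holddown above 0.88 rad and contact force between holddown and stock above 5 N), for 0.5 s.
At the end, for the whole second after the job is handed in: The bar lies flat on the plate at rest, its long side within 2 mm of the fence and within 0.02 rad of parallel to it, its leading end within 2 mm of the line, and the hold-down is folded down on it (joint above 0.88 rad) (x of stock_side in the frame of guide above 0.043 m and angle between the y axis of stock and the y axis of guide, either way round below 0.02 rad and y of stock_front in the frame of mark between -0.002 and 0.002 m and z of stock_side in the frame of guide below 0.0185 m and value of joint holddown above 0.88 rad and linear speed of stock below 0.01 m/s); the robot touches nothing.
It fails at once if the bar is pressed against the fence with more than 16 N (contact force between stock and fence above 16 N).
It fails at once if the robot presses on the bar with more than 25 N (contact force between the fingers and stock above 25 N).
It fails at once if the hold-down is pressed onto the bar with more than 20 N (contact force between holddown and stock above 20 N).
It fails at once if the bar is lifted or tipped up more than 5 mm from the plate (z of stock_side in the frame of guide above 0.021 m or z of stock_front in the frame of guide above 0.027 m).
It fails at once if a bystander is moved more than 15 mm (distance of any of burr_block, pliers, file, needle_file, tin, hammer, offcut from where it was at the start of the episode above 0.015 m).
It also fails if it takes over 72 s, if anything falls off the work surface, if the arm or the gripper's body presses on something with over 40 N, if the wrist force passes 120 N, or if a joint passes its speed limit or range.

## Working session

There is one attempt and no reset: what is moved stays moved. The work goes in short steps, Python scripts to look and compute and a tool call to move; the robot and the scene stay as the last step left them, time stands still between calls to the robot, and variables do not carry over. Pictures are saved under pics/ and viewed, about 8 in all and at most 12, crops included, and the job is handed in when it is done.

Besides the shell and the picture viewer there is one more tool, called after ">>>" as a command line: name --argument value ..., lists and objects as JSON in quotes. move_arm: Moves the arm, as the interface text tells. Shifts and turns lie within -1 to 1; 1 stands for 50 mm of shift or 90 degrees of turn. Its arguments: {"type":"object","properties":{"deltas":{"type":"array","items":{"type":"array"}}},"required":["deltas"]}

```bash
mkdir -p pics; ls
python3 - <<'E'
from plant import r
import cv2,numpy as np
np.set_printoptions(precision=4,suppress=True)
for n in ("scene","top"):
    im=r.get_image(n); cv2.imwrite(f"pics/{n}0.png",im[:,:,::-1])
    print(n,r.calibration(n))
print(r.calibration("wrist")); print(r.read_state())
E
```

```text
pics
scene {'vertical_fov': 54.63138365401976, 'cx': 319.59121257192083, 'cy': 191.5806761227224, 'origin': array([ 1.2707, -0.3342,  0.9699]), 'rotation': array([ 0.7193, -0.0026,  1.1377])}
top {'vertical_fov': 54.80718092668819, 'cx': 317.305591999064, 'cy': 198.6249081106177, 'origin': array([ 0.4914, -0.0006,  1.3725]), 'rotation': array([ 0.0567, -0.0152, -1.5455])}
{'vertical_fov': 61.913774214273005, 'cx': 316.70084949908994, 'cy': 200.34409179170203, 'tool_from_camera': array([[-0.0001,  0.9518,  0.3068,  0.0791],
       [ 1.    ,  0.0003, -0.0007, -0.0004],
       [-0.0007,  0.3068, -0.9518, -0.1764],
       [ 0.    ,  0.    ,  0.    ,  1.    ]])}
{'time_s': 0.1, 'joint_positions': array([ 1.5166,  0.2557,  0.1071, -0.0004, -1.4239, -0.2846]), 'dq': array([ 0.0011, -0.0009,  0.003 ,  0.0028,  0.0005,  0.0003]), 'effort': array([ -0.0029, -38.76  ,  23.8474,   5.3779,  -0.0038,   0.    ]), 'eef_pos': array([0.1826, 0.5183, 0.1975]), 'tool_rot': array([ 3.1398, -0.0001, -0.3388]), 'contact_force': array([ 0.1689, -0.9188, -0.5386]), 'torque': array([-0.032 , -0.0001,  0.0088]), 'width': 0.08536109197412542}
```

View pics/top0.png

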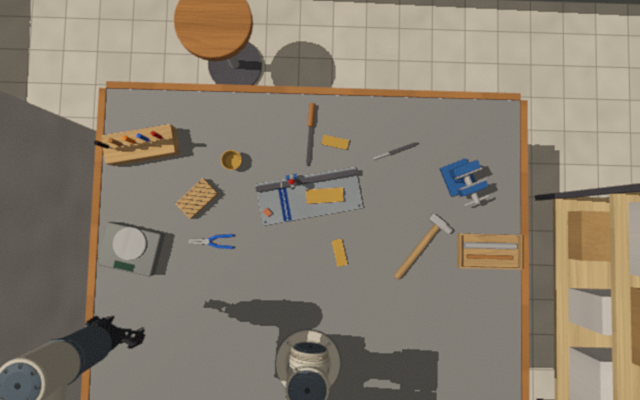

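View pics/scene0.png

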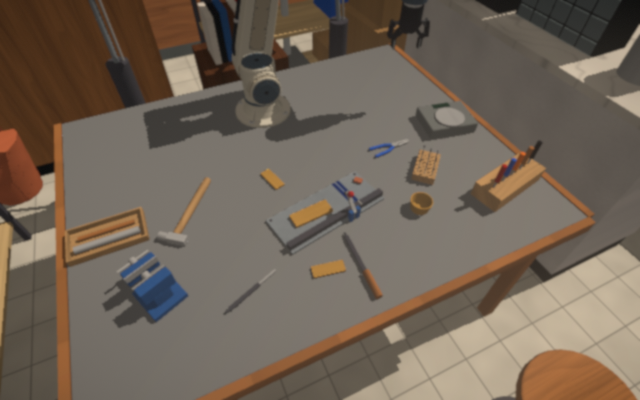

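The top view shows the guide at about (310,196). The fence is on its upper side (world +x), the blue patch and white line are at (285,203), and the hold-down is at (292,181). Three brass bars could be the stock: (325,196) on the plate, (335,142) and (340,252). The one on the plate is the largest. I'll measure it in a crop to confirm.

```bash
cat > h.py <<'E'
from plant import r
import cv2,numpy as np
from scipy.spatial.transform import Rotation as Ro
np.set_printoptions(precision=4,suppress=True)
def cam(n,st=None):
    c=r.calibration(n); f=200/np.tan(np.radians(c["vertical_fov"])/2)
    if n=="wrist":
        st=st or r.read_state(); T=np.eye(4); T[:3,:3]=Ro.from_euler("xyz",st["tool_rot"]).as_matrix(); T[:3,3]=st["eef_pos"]
        T=T@c["tool_from_camera"]; R,o=T[:3,:3],T[:3,3]
    else: R,o=Ro.from_euler("xyz",c["rotation"]).as_matrix(),c["origin"]
    return f,c["cx"],c["cy"],R,o
def ray(C,u,v,z):
    f,cx,cy,R,o=C; d=R@np.array([(u-cx)/f,-(v-cy)/f,-1]); return o+d*(z-o[2])/d[2]
def proj(C,p):
    f,cx,cy,R,o=C; q=R.T@(np.asarray(p)-o); return np.array([cx-f*q[0]/q[2],cy+f*q[1]/q[2]])
def snap(n,name,box=None,s=1):
    st=r.read_state(); im=r.get_image(n)[:,:,::-1].copy(); cv2.imwrite(f"pics/{name}_raw.png",im)
    if box: x0,y0,x1,y1=box; im=im[y0:y1,x0:x1]
    cv2.imwrite(f"pics/{name}.png",cv2.resize(im,None,fx=s,fy=s,interpolation=cv2.INTER_CUBIC)); return st
E
python3 - <<'E'
from h import *
snap("top","c1",(240,120,400,270),5)
C=cam("top")
for n,u,v,z in [("guide",310,197,.01),("bar",325,196,.022),("holder",292,181,.05),("plateNearL",264,224,.01),("farR",360,168,.01),("block",197,198,.05),("offcut",267,212,.02)]: print(n,ray(C,u,v,z))
E
```

```text
guide [0.5743 0.0066 0.01  ]
bar [ 0.5785 -0.046   0.022 ]
holder [0.6253 0.0697 0.05  ]
plateNearL [0.4749 0.1658 0.01  ]
farR [ 0.6824 -0.1686  0.01  ]
block [0.5583 0.3923 0.05  ]
offcut [0.5172 0.1555 0.02  ]
```

View pics/c1.png

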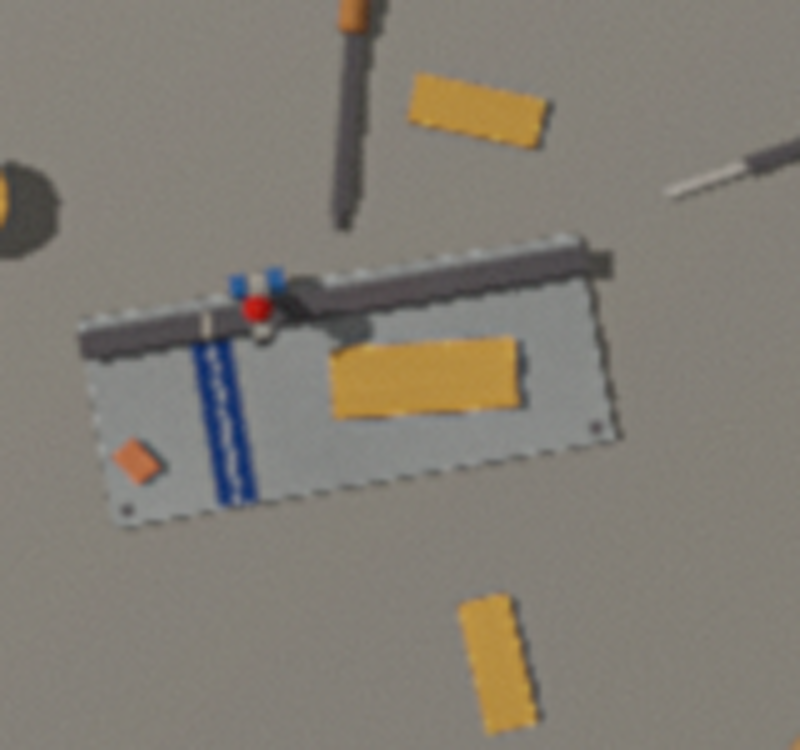

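The crop confirms it: the bar on the plate is about 190 px long at (425,378), and the other two are about 135 px, so the stock is the one on the plate. Next I'll move the wrist camera over the guide.

>>> move_arm --deltas '[[[0,0,0.017],[0.437,-0.519,0.02],1],[[0,0,0.017],[0.437,-0.519,0.02],1],[[0,0,0.017],[0.437,-0.519,0],1],[[0,0,0.017],[0.437,-0.519,0],1],[[0,0,0.017],[0.437,-0.519,0],1]]'

```text
time_s: 0.65
eef_pos: [0.2926, 0.3877, 0.2001]
tool_rot: [3.141, 0.0, -0.204]
contact_force: [0.3, 0.2, -0.3]
width: 0.0856
```

>>> move_arm --deltas '[[[0,0,0.017],[0.437,-0.519,0],1],[[0,0,0.017],[0.437,-0.519,0],1],[[0,0,0.017],[0.437,-0.519,0],1],[[0,0,0.017],[0.437,-0.519,0],1],[[0,0,0.017],[0.437,-0.519,0],1]]'

```text
time_s: 1.15
eef_pos: [0.4018, 0.258, 0.2001]
tool_rot: [3.141, 0.0, -0.071]
contact_force: [0.5, 0.4, 0.5]
width: 0.0851
```

>>> move_arm --deltas '[[[0,0,0.017],[0.437,-0.519,0],1],[[0,0,0.017],[0.437,-0.519,0],1],[[0,0,0.017],[0.437,-0.519,0],1],[[0,0,0.017],[0.437,-0.519,0],1],[[0,0,0.017],[0.437,-0.519,0],1]]'

```text
time_s: 1.65
eef_pos: [0.5111, 0.1283, 0.2]
tool_rot: [3.142, 0.001, 0.063]
contact_force: [0.7, 0.4, 0.1]
width: 0.0854
```

>>> move_arm --deltas '[[[0,0,0.017],[0.437,-0.519,0],1],[[0,0,0.017],[0.437,-0.519,0],1],[[0,0,0.017],[0.437,-0.519,0],1],[[0,0,0.017],[0.437,-0.519,0],1],[[0,0,0],[0,0,0],1]]'

```text
time_s: 2.15
eef_pos: [0.5992, 0.0227, 0.1987]
tool_rot: [3.141, 0.002, 0.166]
contact_force: [-0.0, 0.6, -0.2]
width: 0.0853
```

Run:
```python
from h import *
C=cam("top"); a=ray(C,265,225,.01);b=ray(C,364,207.6,.01);print(a,b,"yaw",np.degrees(np.arctan2(*(b-a)[:2])), np.linalg.norm(b-a))
st=snap("wrist","w1"); print(st["time_s"],st["eef_pos"],st["tool_rot"],st["contact_force"])
```

```text
[0.4715 0.1621 0.01  ] [ 0.5417 -0.1855  0.01  ] yaw 168.5793494136422 0.35464487786413584
2.15 [0.5992 0.0227 0.1987] [3.1407 0.0023 0.1656] [-0.0458  0.5975 -0.2403]
```

View pics/w1.png

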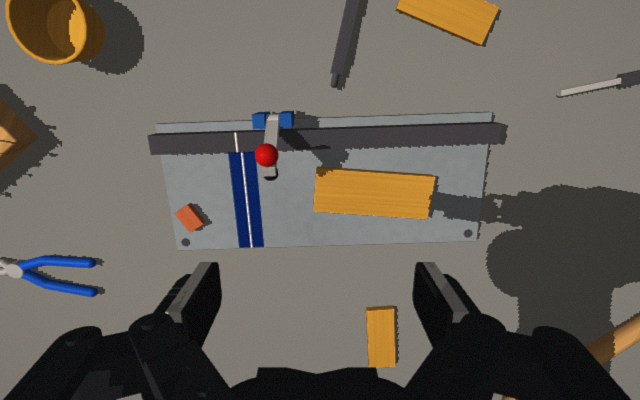

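The wrist view shows the bar with corners (317,168), (437,176), (431,219), (314,211). The white line runs from (243,153) to (252,247), the knob is at (266,155), and the near plate corners are at (178,250) and (480,240). I'll fit the guide and bar poses to these.

```bash
cat > m.py <<'E'
from h import *
from scipy.optimize import least_squares
def fit(C,obj,pix,x0):
    obj=np.array(obj,float);pix=np.array(pix,float)
    def w(x): return np.c_[obj[:,:2]@np.array([[np.cos(x[2]),np.sin(x[2])],[-np.sin(x[2]),np.cos(x[2])]])+x[:2],obj[:,2]]
    res=lambda x:(np.array([proj(C,p) for p in w(x)])-pix).ravel()
    s=least_squares(res,x0,loss="soft_l1"); return s.x,res(s.x).reshape(-1,2)
def barcorners(im,box):
    hsv=cv2.cvtColor(im,cv2.COLOR_BGR2HSV); m=cv2.inRange(hsv,(15,130,90),(30,255,255))
    k=np.zeros_like(m);x0,y0,x1,y1=box;k[y0:y1,x0:x1]=1
    c=max(cv2.findContours(m*k,cv2.RETR_EXTERNAL,cv2.CHAIN_APPROX_NONE)[0],key=cv2.contourArea)
    q=cv2.approxPolyDP(c,8,True)[:,0].astype(float)
    # refine: fit lines to contour sides
    c=c[:,0].astype(float);L=[]
    for i in range(len(q)):
        a,b=q[i],q[(i+1)%len(q)];t=(b-a)/np.linalg.norm(b-a);n=np.array([-t[1],t[0]]);s=(c-a)@t
        g=c[(abs((c-a)@n)<3)&(s>6)&(s<np.linalg.norm(b-a)-6)];vx,vy,px,py=cv2.fitLine(g.astype(np.float32),cv2.DIST_HUBER,0,.01,.01).ravel();L.append(np.cross([px,py,1],[px+vx,py+vy,1]))
    return np.array([(lambda p:p[:2]/p[2])(np.cross(L[i-1],L[i])) for i in range(len(q))])
E
python3 - <<'E'
from m import *
C=cam("wrist"); im=cv2.imread("pics/w1_raw.png")
g=[(-75,180,10),(-75,-180,10),(45,180,10),(45,-180,10),(45,180,30),(45,-180,30),(65,180,30),(65,-180,30)]
px=[(178,250),(480,240),(162,153),(487,142),(150,154),(505,143),(148,136),(507,124)]
x,e=fit(C,np.array(g)/1000,px,[.57,0,.19]);print("guide",x,"\n",e)
q=barcorners(im,(300,155,450,230));print(q)
Rg=np.array([[np.cos(x[2]),-np.sin(x[2])],[np.sin(x[2]),np.cos(x[2])]])
inv=lambda p:Rg.T@(p[:2]-x[:2])
for p in q: print("bar corner guide",inv(ray(C,*p,.022)))
for p,z in [((243,153),.01),((252,247),.01),((236,133),.03),((238,152),.03),((187,217),.02),((266,155),.093)]: print(p,inv(ray(C,*p,z)))
print("tcp",inv(r.read_state()["eef_pos"]))
E
```

```text
guide [0.5787 0.0098 0.199 ] 
 [[ 0.9766  0.3623]
 [-2.3579  1.2236]
 [-0.5921 -1.3515]
 [ 3.4007 -1.3706]
 [ 2.9194  0.9136]
 [-4.9815  0.3182]
 [ 1.3034 -0.4812]
 [-4.2873 -0.4886]]
[[316.6428 167.8022]
 [313.2628 210.3   ]
 [425.9698 218.1405]
 [435.5653 174.9519]]
bar corner guide [0.0238 0.01  ]
bar corner guide [-0.0247  0.0154]
bar corner guide [-0.0384 -0.1119]
bar corner guide [ 0.0116 -0.119 ]
(243, 153) [0.0405 0.0905]
(252, 247) [-0.0735  0.0913]
(236, 133) [0.0646 0.091 ]
(238, 152) [0.0451 0.0911]
(187, 217) [-0.0287  0.1594]
(266, 155) [0.052  0.0523]
tcp [0.0221 0.0101]
```

The fit puts the bar's centre at about (-7,-52) mm in the guide frame, turned -6°, with the line at y≈91 mm. The bigger residuals come from a shadow at the fence's right end. I'll push with both open fingers on the long side, which also squares the bar, so first I'll go to a spot above its near side.

>>> move_arm --deltas '[[[0,0,0.007],[-0.37,-0.381,-0.2],1],[[0,0,0.007],[-0.37,-0.381,-0.2],1],[[0,0,0.007],[-0.37,-0.381,-0.2],1],[[0,0,0],[-0.37,-0.381,-0.2],1],[[0,0,0],[0,0,0],1]]'

```text
time_s: 2.7
eef_pos: [0.5208, -0.0514, 0.1594]
tool_rot: [-3.141, 0.003, 0.2]
contact_force: [-0.2, -0.2, -0.0]
width: 0.0858
```

>>> move_arm --deltas '[[[0,0,0],[0,0,-0.7],1],[[0,0,0],[0,0,-0.7],1],[[0,0,0],[0,0,-0.7],1],[[0,0,0],[0,0,-0.35],1],[[0,0,0],[0,0,0],1]]'

```text
time_s: 3.2
eef_pos: [0.5218, -0.0499, 0.0353]
tool_rot: [-3.141, 0.005, 0.202]
contact_force: [0.3, 0.1, 0.0]
width: 0.0854
```

```bash
cat > g.py <<'E'
from m import *
G=np.array([.5787,.0098,.199]);c,s=np.cos(.199),np.sin(.199);Rg=np.array([[c,-s],[s,c]])
inv=lambda p:Rg.T@(np.asarray(p)[:2]-G[:2])
def d(x,y): return Rg@np.array([x,y])/.05   # guide shift -> units
E
python3 - <<'E'
from g import *
C=cam("wrist",None) if 0 else None
st=r.read_state();print(st["eef_pos"],st["tool_rot"],inv(st["eef_pos"]),st["contact_force"],st["joint_positions"])
# refit guide w/o right fence-end u from w1 using stored pose
E
```

```text
[ 0.5218 -0.0499  0.0353] [-3.1408  0.0055  0.2019] [-0.0676 -0.0472] [0.3459 0.1063 0.0367] [ 0.2031  0.3188 -0.2389 -0.0009 -1.0186  1.57  ]
```

>>> move_arm --deltas '[[[0,0,0],[0.015,-0.08,-0.3],1],[[0,0,0],[0,0,-0.2],1],[[0,0,0],[0,0,-0.1],1],[[0,0,0],[0,0,-0.06],1],[[0,0,0],[0,0,0],1]]'

```text
time_s: 3.7
eef_pos: [0.5248, -0.0544, 0.005]
tool_rot: [3.142, -0.0, 0.202]
contact_force: [0.1, 0.2, 0.2]
width: 0.0853
```

Run:
```python
from g import *
st=snap("wrist","w2",(100,60,560,400),1.6);print(st["eef_pos"],inv(st["eef_pos"]),st["contact_force"])
print(d(.01,0),d(0,.01))
```

```text
[ 0.5248 -0.0544  0.005 ] [-0.0655 -0.0522] [0.1492 0.1762 0.2066]
[0.1961 0.0395] [-0.0395  0.1961]
```

View pics/w2.png

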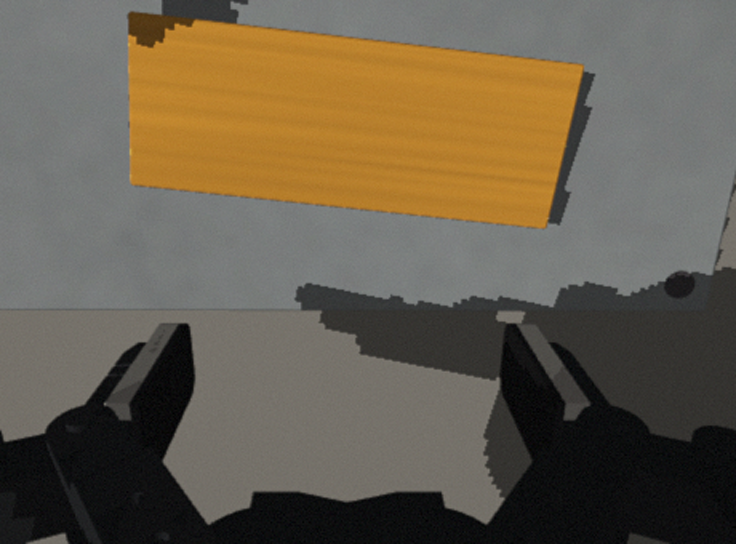

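The view shows both fingertips clear of the bar's near side, and nothing else is in the way. I'll lower 3 mm and advance.

>>> move_arm --deltas '[[[0,0,0],[0,0,-0.06],1],[[0,0,0],[0.078,0.0158,0],1],[[0,0,0],[0.078,0.0158,0],1],[[0,0,0],[0.078,0.0158,0],1],[[0,0,0],[0.04,0.008,0],1]]'

```text
time_s: 4.25
eef_pos: [0.539, -0.0516, 0.0018]
tool_rot: [3.142, -0.0, 0.202]
contact_force: [0.1, 0.4, 0.7]
width: 0.0853
```

>>> move_arm --deltas '[[[0,0,0],[0.04,0.008,0],1],[[0,0,0],[0.04,0.008,0],1],[[0,0,0],[0.04,0.008,0],1],[[0,0,0],[0.04,0.008,0],1],[[0,0,0],[0.04,0.008,0],1]]'

```text
time_s: 4.75
eef_pos: [0.5485, -0.0497, 0.0018]
tool_rot: [-3.142, 0.0, 0.201]
contact_force: [-0.1, 0.0, 0.1]
width: 0.0852
```

>>> move_arm --deltas '[[[0,0,0],[0.04,0.008,0],1],[[0,0,0],[0.04,0.008,0],1],[[0,0,0],[0.04,0.008,0],1],[[0,0,0],[0.04,0.008,0],1],[[0,0,0],[0.04,0.008,0],1]]'

```text
time_s: 5.25
eef_pos: [0.5585, -0.0477, 0.0018]
tool_rot: [-3.142, 0.0, 0.202]
contact_force: [-0.7, 0.5, 0.1]
width: 0.0855
```

Run:
```python
from g import *
st=r.read_state();print(st["eef_pos"],inv(st["eef_pos"]),Rg.T@st["contact_force"][:2],st["contact_force"],st["torque"])
```

```text
[ 0.5585 -0.0477  0.0018] [-0.0311 -0.0524] [-0.6268  0.6192] [-0.7369  0.4831  0.1446] [-0.0493  0.0142  0.0417]
```

>>> move_arm --deltas '[[[0,0,0],[0.04,0.008,0],1],[[0,0,0],[0.04,0.008,0],1],[[0,0,0],[0.02,0.004,0],1],[[0,0,0],[0.02,0.004,0],1],[[0,0,0],[0.02,0.004,0],1]]'

```text
time_s: 5.75
eef_pos: [0.5654, -0.0463, 0.0018]
tool_rot: [3.142, -0.0, 0.202]
contact_force: [-0.9, 1.0, -0.1]
width: 0.0854
```

Run:
```python
from g import *
st=snap("wrist","w3",(100,0,560,300),1.6);print(st["time_s"],st["eef_pos"],inv(st["eef_pos"]),Rg.T@st["contact_force"][:2],st["contact_force"],st["torque"])
```

```text
5.75 [ 0.5654 -0.0463  0.0018] [-0.0241 -0.0524] [-0.7222  1.1246] [-0.9302  0.9596 -0.119 ] [-0.0114  0.0585 -0.0024]
```

View pics/w3.png

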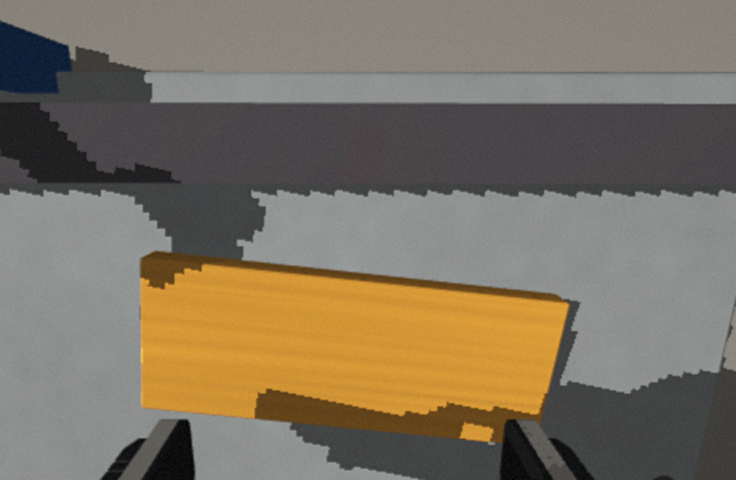

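Run:
```python
from g import *
st=r.read_state();C=cam("wrist",st)
for n,u,v,z in [("barFL",142,255,.022),("barNL",142,408,.022),("barFR",568,300,.022),("barNR",541,440,.022),("fenceTop",400,183,.03),("fenceTopOuter",400,103,.03),("plate far edge",400,72,.01)]:
    print(n,inv(ray(C,100+u/1.6,v/1.6,z)))
for x in (-11,0,11):
  for y in (-43,43):
    for z in (.0148,.030): 
      p=np.r_[G[:2]+Rg@(inv(st["eef_pos"])+np.array([x,y])/1e3),z]; q=proj(C,p); print(x,y,z,(q-[100,0])*1.6)
```

```text
barFL [0.0251 0.0082]
barNL [-0.0252  0.014 ]
barFR [ 0.0116 -0.1196]
barNR [-0.0366 -0.1169]
fenceTop [ 0.0464 -0.0666]
fenceTopOuter [ 0.0664 -0.0659]
plate far edge [ 0.0762 -0.0675]
-11 -43 0.0148 [471.7907 424.67  ]
-11 -43 0.03 [482.5396 448.346 ]
-11 43 0.0148 [221.3302 424.1824]
-11 43 0.03 [210.604  447.8328]
0 -43 0.0148 [474.2212 395.5741]
0 -43 0.03 [485.4022 417.1886]
0 43 0.0148 [219.0563 395.0585]
0 43 0.03 [207.9119 416.6431]
11 -43 0.0148 [476.7447 365.3645]
11 -43 0.03 [488.3841 384.7323]
11 43 0.0148 [216.6953 364.8193]
11 43 0.03 [205.1075 384.1522]
```

The bar hasn't moved. In this view the open fingertips overlap its near edge at (520,430), so they are passing above it and the open tips stand higher than I assumed. I'll go up and back, shut the fingers (TCP is then the true tip) and push at the bar's middle, letting the fence square it.

>>> move_arm --deltas '[[[0,0,0],[0,0,0.25],1],[[0,0,0],[-0.27,-0.055,0],1],[[0,0,0],[-0.27,-0.055,0],1],[[0,0,0],[-0.27,-0.055,0],0],[[0,0,0],[0,0,0],0]]'

```text
time_s: 6.3
eef_pos: [0.5239, -0.0548, 0.0153]
tool_rot: [-3.141, -0.0, 0.201]
contact_force: [1.1, 0.8, 1.0]
width: 0.059
```

>>> move_arm --deltas '[[[0,0,0],[0,0,0],0],[[0,0,0],[0,0,0],0],[[0,0,0],[0,0,0],0],[[0,0,0],[0,0,0],0],[[0,0,0],[0,0,0],0]]'

```text
time_s: 6.8
eef_pos: [0.525, -0.0546, 0.0141]
tool_rot: [3.142, 0.0, 0.202]
contact_force: [-0.0, -0.1, -0.2]
width: 0.0002
```

Run:
```python
from g import *
st=snap("wrist","w4",(100,0,560,400),1.5);print(st["time_s"],st["eef_pos"],inv(st["eef_pos"]),st["contact_force"],st["width"])
C=cam("wrist",st)
for x in (-11,11): print((proj(C,np.r_[G[:2]+Rg@(inv(st["eef_pos"])+[x/1e3,0]),st["eef_pos"][2]])-[100,0])*1.5)
```

```text
6.8 [ 0.525  -0.0546  0.0141] [-0.0654 -0.0525] [-0.0325 -0.0753 -0.1522] 0.00017133646143979782
[324.9241 381.5267]
[325.0675 328.968 ]
```

View pics/w4.png

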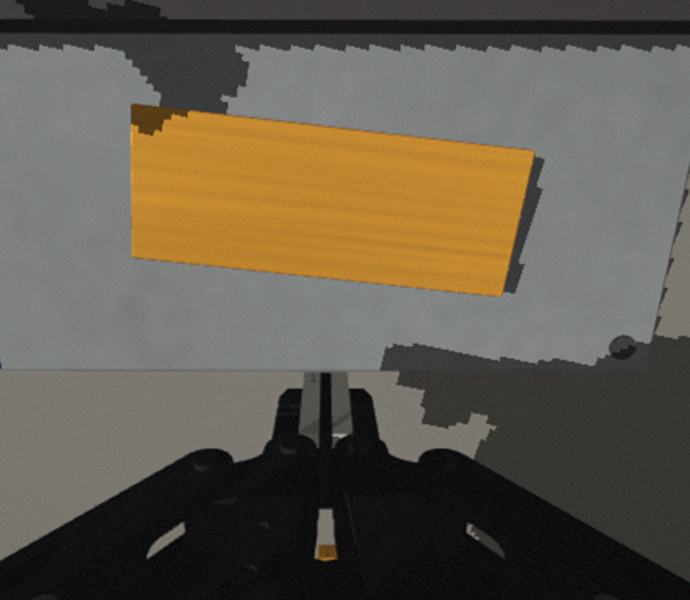

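The shut fingertips appear at (325,372), where I'd predicted about 329–381, so tip height is uncertain. I'll touch the plate gently to find the real height.

>>> move_arm --deltas '[[[0,0,0],[0.05,0.01,-0.02],0],[[0,0,0],[0.05,0.01,-0.02],0],[[0,0,0],[0,0,-0.02],0],[[0,0,0],[0,0,-0.02],0],[[0,0,0],[0,0,-0.01],0]]'

```text
time_s: 7.35
eef_pos: [0.5297, -0.0536, 0.0096]
tool_rot: [-3.142, 0.0, 0.202]
contact_force: [-0.6, 0.3, 0.3]
width: -0.0001
```

>>> move_arm --deltas '[[[0,0,0],[0,0,-0.02],0],[[0,0,0],[0,0,-0.02],0],[[0,0,0],[0,0,-0.01],0]]'

```text
time_s: 7.65
eef_pos: [0.5297, -0.0536, 0.0072]
tool_rot: [-3.142, 0.0, 0.202]
contact_force: [0.2, -0.7, -0.4]
width: 0.0002
```

There's no contact at z=0.007 and both camera estimates put the tips about 35 mm above TCP, so I'll continue down in checked steps.

>>> move_arm --deltas '[[[0,0,0],[0,0,-0.1],0],[[0,0,0],[0,0,-0.1],0],[[0,0,0],[0,0,-0.04],0]]'

```text
time_s: 7.95
eef_pos: [0.5293, -0.0536, -0.0056]
tool_rot: [-3.141, 0.001, 0.201]
contact_force: [-0.7, -0.3, -0.8]
width: 0.0001
```

>>> move_arm --deltas '[[[0,0,0],[0,0,-0.06],0],[[0,0,0],[0,0,-0.06],0],[[0,0,0],[0,0,-0.03],0]]'

```text
time_s: 8.25
eef_pos: [0.5297, -0.0536, -0.0126]
tool_rot: [-3.142, 0.0, 0.202]
contact_force: [0.6, -0.1, -0.6]
width: -0.0001
```

Run:
```python
from g import *
st=snap("wrist","w5",(200,60,460,260),3);print(st["time_s"],st["eef_pos"],inv(st["eef_pos"]),st["contact_force"])
snap("scene","s5",(260,130,400,260),5)
C=cam("scene")
for dz in (0,.01,.02,.03,.04): print(dz,(proj(C,st["eef_pos"]+[0,0,dz])-[260,130])*5)
```

```text
8.25 [ 0.5297 -0.0536 -0.0126] [-0.0606 -0.0525] [ 0.5528 -0.0853 -0.6253]
0 [207.542  388.7483]
0.01 [207.0391 379.0474]
0.02 [206.53   369.2292]
0.03 [206.0148 359.2916]
0.04 [205.4932 349.2324]
```

View pics/s5.png

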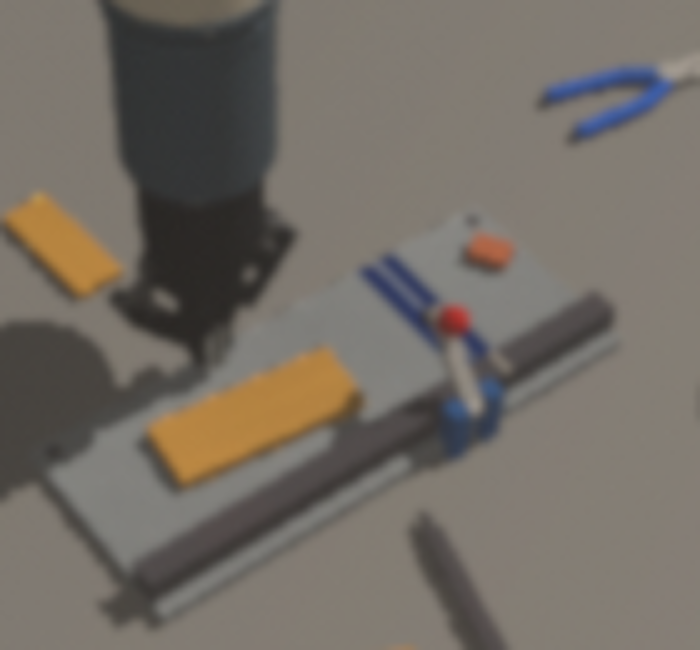

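The scene view shows the fingertips at (205,363), just above the plate. They sit about 27 mm above the reported TCP, so I'll step down 1 mm at a time to touch.

>>> move_arm --deltas '[[[0,0,0],[0,0,-0.02],0],[[0,0,0],[0,0,-0.02],0],[[0,0,0],[0,0,0],0]]'

```text
time_s: 8.65
eef_pos: [0.5298, -0.0536, -0.0143]
tool_rot: [-3.142, 0.0, 0.202]
contact_force: [0.5, 0.3, 0.3]
width: -0.0001
```

>>> move_arm --deltas '[[[0,0,0],[0,0,-0.02],0],[[0,0,0],[0,0,-0.02],0],[[0,0,0],[0,0,0],0]]'

```text
time_s: 8.95
eef_pos: [0.5297, -0.0536, -0.0164]
tool_rot: [-3.142, 0.0, 0.201]
contact_force: [-0.8, 0.8, -0.2]
width: -0.0001
```

>>> move_arm --deltas '[[[0,0,0],[0,0,-0.02],0],[[0,0,0],[0,0,-0.02],0],[[0,0,0],[0,0,0],0]]'

```text
time_s: 9.25
eef_pos: [0.5297, -0.0536, -0.0184]
tool_rot: [-3.142, 0.0, 0.202]
contact_force: [0.4, -0.2, -0.2]
width: 0.0002
```

>>> move_arm --deltas '[[[0,0,0],[0.078,0.0158,0],0],[[0,0,0],[0.078,0.0158,0],0],[[0,0,0],[0.078,0.0158,0],0],[[0,0,0],[0.04,0.008,0],0],[[0,0,0],[0.04,0.008,0],0]]'

```text
time_s: 9.75
eef_pos: [0.5458, -0.0504, -0.0183]
tool_rot: [-3.142, 0.0, 0.202]
contact_force: [-1.2, 0.1, 0.2]
width: -0.0002
```

>>> move_arm --deltas '[[[0,0,0],[0.04,0.008,0],0],[[0,0,0],[0.04,0.008,0],0],[[0,0,0],[0.04,0.008,0],0],[[0,0,0],[0.02,0.004,0],0],[[0,0,0],[0.02,0.004,0],0]]'

```text
time_s: 10.25
eef_pos: [0.5534, -0.0489, -0.0184]
tool_rot: [-3.142, 0.0, 0.201]
contact_force: [-1.8, -0.9, 0.3]
width: -0.0
```

The steady ≈-2 N shows the finger is now sliding the bar. I'll continue towards the fence.

>>> move_arm --deltas '[[[0,0,0],[0.03,0.006,0],0],[[0,0,0],[0.03,0.006,0],0],[[0,0,0],[0.03,0.006,0],0],[[0,0,0],[0.03,0.006,0],0],[[0,0,0],[0.03,0.006,0],0]]'

```text
time_s: 10.75
eef_pos: [0.5612, -0.0473, -0.0183]
tool_rot: [-3.142, 0.0, 0.202]
contact_force: [-1.7, 0.3, -0.7]
width: 0.0002
```

```bash
cat > q.py <<'E'
from g import *
st=r.read_state();im=r.get_image("wrist")[:,:,::-1].copy();cv2.imwrite("pics/last.png",im);C=cam("wrist",st)
print("t",st["time_s"],"tcp",inv(st["eef_pos"])*1e3,st["eef_pos"][2],"F",Rg.T@st["contact_force"][:2],st["contact_force"][2])
hsv=cv2.cvtColor(im,cv2.COLOR_BGR2HSV)
try:
    q=barcorners(im,(100,20,540,280))
    for p in q: print("px",p,"g",inv(ray(C,*p,.022))*1e3)
except Exception as e: print(e)
E
python3 q.py
```

```text
t 10.75 tcp [-28.4746 -52.4846] -0.01829000948640088 F [-1.6126  0.6277] -0.7482916542799865
px [159.3459 127.5575] g [37.3065 10.7002]
px [166.881  239.5105] g [-11.6767  14.3214]
px [453.7439 258.5229] g [ -20.8302 -114.7607]
px [478.2174 147.3693] g [  29.6808 -118.2469]
```

>>> move_arm --deltas '[[[0,0,0],[0.03,0.006,0],0],[[0,0,0],[0.03,0.006,0],0],[[0,0,0],[0.02,0.004,0],0],[[0,0,0],[0.02,0.004,0],0],[[0,0,0],[0.02,0.004,0],0]]'

```text
time_s: 11.3
eef_pos: [0.5671, -0.0461, -0.0182]
tool_rot: [-3.142, 0.0, 0.202]
contact_force: [-1.5, -0.3, -1.6]
width: 0.0001
```

>>> move_arm --deltas '[[[0,0,0],[0.01,0.002,0],0],[[0,0,0],[0.01,0.002,0],0],[[0,0,0],[0.01,0.002,0],0],[[0,0,0],[0.01,0.002,0],0],[[0,0,0],[0.01,0.002,0],0]]'

```text
time_s: 11.8
eef_pos: [0.5696, -0.0456, -0.0182]
tool_rot: [-3.142, -0.0, 0.202]
contact_force: [-1.2, 0.1, 0.3]
width: -0.0001
```

```bash
python3 q.py
```

```text
t 11.8 tcp [-19.8688 -52.509 ] -0.01822494709554328 F [-1.1783  0.3657] 0.3264881089686077
px [156.7819 130.0336] g [44.9217 11.8783]
px [167.3298 243.0506] g [-4.8358 14.3637]
px [454.4068 255.5949] g [ -10.7844 -114.9254]
px [476.0105 143.4408] g [  39.8668 -117.1653]
```

>>> move_arm --deltas '[[[0,0,0],[0.01,0.002,0],0],[[0,0,0],[0.01,0.002,0],0],[[0,0,0],[0.01,0.002,0],0],[[0,0,0],[0.01,0.002,0],0],[[0,0,0],[0,0,0],0]]'

```text
time_s: 12.35
eef_pos: [0.5717, -0.0452, -0.0182]
tool_rot: [3.142, -0.0, 0.202]
contact_force: [-1.1, -0.3, -1.9]
width: 0.0002
```

```bash
python3 q.py
```

```text
t 12.35 tcp [-17.7324 -52.5582] -0.018203748821954836 F [-1.1225 -0.0407] -1.8667885172544676
px [156.2955 133.5799] g [45.6378 12.2483]
px [167.4885 243.9723] g [-3.1714 14.3175]
px [454.5132 254.7494] g [  -8.2382 -114.9767]
px [475.4539 142.1444] g [  42.5207 -116.9195]
```

>>> move_arm --deltas '[[[0,0,0],[0.005,0.001,0],0],[[0,0,0],[0.005,0.001,0],0],[[0,0,0],[0.005,0.001,0],0],[[0,0,0],[0,0,0],0]]'

```text
time_s: 12.8
eef_pos: [0.5723, -0.0452, -0.0182]
tool_rot: [3.141, 0.0, 0.202]
contact_force: [-2.3, -0.7, -0.3]
width: 0.0002
```

```bash
python3 q.py
```

```text
t 12.8 tcp [-17.1538 -52.6166] -0.018221526640929027 F [-2.4323 -0.2692] -0.3474042440046179
px [155.6108 135.9879] g [45.275  12.5865]
px [167.6055 245.2585] g [-3.199  14.2812]
px [454.793  254.0224] g [  -7.2744 -115.1047]
px [474.7527 140.8242] g [  43.647  -116.5975]
```

>>> move_arm --deltas '[[[0,0,0],[0.005,0.001,0],0],[[0,0,0],[0.005,0.001,0],0],[[0,0,0],[0,0,0],0]]'

```text
time_s: 13.15
eef_pos: [0.5729, -0.045, -0.0182]
tool_rot: [3.142, 0.0, 0.202]
contact_force: [-1.1, -0.7, 0.2]
width: 0.0
```

>>> move_arm --deltas '[[[0,0,0],[0.005,0.001,0],0],[[0,0,0],[0.005,0.001,0],0],[[0,0,0],[0,0,0],0]]'

```text
time_s: 13.45
eef_pos: [0.5734, -0.0449, -0.0182]
tool_rot: [3.142, -0.0, 0.202]
contact_force: [-1.5, -0.9, 0.2]
width: -0.0005
```

```bash
python3 q.py
```

```text
t 13.45 tcp [-16.0348 -52.5503] -0.01821442505529608 F [-1.5999 -0.5616] 0.1825683088918667
px [154.2467 140.    ] g [44.7705 13.4506]
px [167.9248 247.5654] g [-3.2362 14.3622]
px [455.0982 251.9216] g [  -5.1124 -115.0445]
px [472.9203 140.    ] g [  45.0876 -115.7469]
```

>>> move_arm --deltas '[[[0,0,0],[0.005,0.001,0],0],[[0,0,0],[0.005,0.001,0],0],[[0,0,0],[0,0,0],0]]'

```text
time_s: 13.8
eef_pos: [0.5739, -0.0448, -0.0182]
tool_rot: [3.142, -0.0, 0.202]
contact_force: [-1.7, -1.2, -0.1]
width: 0.0001
```

>>> move_arm --deltas '[[[0,0,0],[0.005,0.001,0],0],[[0,0,0],[0.005,0.001,0],0],[[0,0,0],[0,0,0],0]]'

```text
time_s: 14.1
eef_pos: [0.5743, -0.0447, -0.0182]
tool_rot: [3.142, 0.0, 0.202]
contact_force: [-2.2, -1.7, -0.5]
width: -0.0
```

```bash
python3 q.py
```

```text
t 14.1 tcp [-15.0867 -52.5208] -0.01821808767323907 F [-2.5191 -1.2082] -0.48971527895837996
px [152.7841 141.8869] g [44.962  14.1806]
px [168.191 250.   ] g [-3.4904 14.4316]
px [455.4211 250.    ] g [  -3.1965 -115.0339]
px [470.707  143.1142] g [  44.7844 -114.9955]
```

It's square now. I'll build the pressing force in small steps, aiming for about 9 N at the finger, since sliding takes about 2 N.

>>> move_arm --deltas '[[[0,0,0],[0.005,0.001,0],0],[[0,0,0],[0,0,0],0]]'

```text
time_s: 14.35
eef_pos: [0.5743, -0.0447, -0.0182]
tool_rot: [-3.142, 0.001, 0.202]
contact_force: [-3.0, -1.0, 0.3]
width: -0.0002
```

>>> move_arm --deltas '[[[0,0,0],[0.006,0.0012,0],0],[[0,0,0],[0,0,0],0]]'

```text
time_s: 14.55
eef_pos: [0.5743, -0.0447, -0.0183]
tool_rot: [-3.142, 0.001, 0.201]
contact_force: [-4.2, -1.4, 1.8]
width: -0.0001
```

>>> move_arm --deltas '[[[0,0,0],[0.01,0.002,0],0],[[0,0,0],[0,0,0],0]]'

```text
time_s: 14.75
eef_pos: [0.5743, -0.0447, -0.0183]
tool_rot: [-3.142, 0.002, 0.201]
contact_force: [-6.2, -0.9, 3.1]
width: -0.0
```

>>> move_arm --deltas '[[[0,0,0],[0.012,0.0024,0],0],[[0,0,0],[0,0,0],0],[[0,0,0],[0,0,0],0]]'

```text
time_s: 15.05
eef_pos: [0.5743, -0.0447, -0.0184]
tool_rot: [-3.141, 0.003, 0.201]
contact_force: [-7.5, -3.1, 3.7]
width: -0.0002
```

>>> move_arm --deltas '[[[0,0,0],[0.005,0.001,0],0],[[0,0,0],[0,0,0],0],[[0,0,0],[0,0,0],0],[[0,0,0],[0,0,0],0],[[0,0,0],[0,0,0],0]]'

```text
time_s: 15.55
eef_pos: [0.5743, -0.0447, -0.0184]
tool_rot: [-3.141, 0.004, 0.201]
contact_force: [-8.4, -1.7, 4.7]
width: 0.0001
```

>>> move_arm --deltas '[[[0,0,0],[0,0,0],0],[[0,0,0],[0,0,0],0],[[0,0,0],[0,0,0],0],[[0,0,0],[0,0,0],0],[[0,0,0],[0,0,0],0]]'

```text
time_s: 16.05
eef_pos: [0.5743, -0.0447, -0.0184]
tool_rot: [-3.141, 0.004, 0.201]
contact_force: [-8.5, -1.1, 5.1]
width: -0.0002
```

```bash
python3 q.py
python3 - <<'E'
from g import *
im=cv2.imread("pics/last.png");hsv=cv2.cvtColor(im,cv2.COLOR_BGR2HSV)
m=cv2.inRange(hsv,(105,150,40),(125,255,255));ys,xs=np.nonzero(m[:,:200]);print(len(xs),xs.min() if len(xs) else 0,xs.max() if len(xs) else 0)
E
```

```text
t 16.05 tcp [-15.0938 -52.5368] -0.018370875961999225 F [-8.5088  0.6037] 5.080810240883436
px [152.283 143.   ] g [44.7109 14.2416]
px [167.9879 250.    ] g [-3.2523 14.4089]
px [455.6112 250.    ] g [  -2.9825 -115.0518]
px [471.0784 143.    ] g [  44.9967 -115.0087]
14045 0 123
```

I held it flush at about 8.5 N (sliding takes ~2 N) for over a second. Next I'll back off and go around to the bar's trailing end.

>>> move_arm --deltas '[[[0,0,0],[-0.098,-0.02,0],0],[[0,0,0],[-0.196,-0.04,0],0],[[0,0,0],[-0.294,-0.059,0],0],[[0,0,0],[0,0,0.02],0]]'

```text
time_s: 16.5
eef_pos: [0.5458, -0.0502, -0.017]
tool_rot: [-3.141, -0.001, 0.201]
contact_force: [-0.1, 0.3, 0.1]
width: -0.0001
```

>>> move_arm --deltas '[[[0,0,0],[0.091,-0.453,0],0],[[0,0,0],[0.091,-0.453,0],0],[[0,0,0],[0.091,-0.453,0],0],[[0,0,0],[0.091,-0.453,0],0],[[0,0,0],[0,0,0],0]]'

```text
time_s: 17.0
eef_pos: [0.5664, -0.143, -0.017]
tool_rot: [3.141, -0.002, 0.199]
contact_force: [0.2, 0.6, -0.9]
width: -0.0002
```

>>> move_arm --deltas '[[[0,0,0],[0.319,0.064,0],0],[[0,0,0],[0.319,0.064,0],0],[[0,0,0],[0.319,0.064,0],0],[[0,0,0],[0.319,0.064,0],0],[[0,0,0],[0,0,0],0]]'

```text
time_s: 17.5
eef_pos: [0.631, -0.127, -0.0172]
tool_rot: [3.141, -0.002, 0.203]
contact_force: [0.4, -0.3, -0.1]
width: -0.0003
```

```bash
python3 q.py
python3 - <<'E'
from g import *
snap("wrist","w6",(0,0,640,400),1.25)
E
```

```text
t 17.5 tcp [  24.2454 -144.4852] -0.017179803949170472 F [ 0.3493 -0.4068] -0.07021174345627396
px [100. 235.] g [ 42.4658 -47.4993]
px [100. 279.] g [ 20.1055 -43.1564]
px [252.8911 279.    ] g [  20.3237 -114.6245]
px [253.106 235.   ] g [  42.6875 -115.9419]
```

View pics/w6.png

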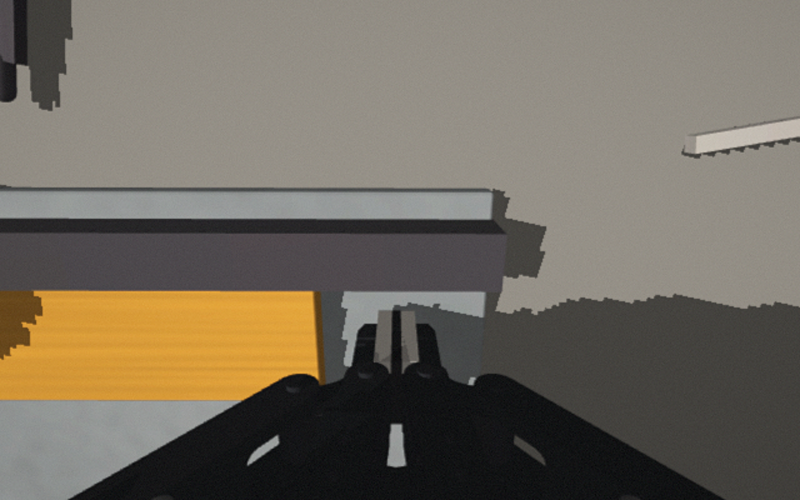

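The bar sits flush, with its trailing end at (318,345) and the finger behind it. I'll push it along the fence.

>>> move_arm --deltas '[[[0,0,0],[-0.088,0.07,-0.02],0],[[0,0,0],[-0.018,0.09,0],0],[[0,0,0],[-0.0158,0.0784,0],0],[[0,0,0],[-0.008,0.0392,0],0],[[0,0,0],[-0.008,0.0392,0],0]]'

```text
time_s: 18.1
eef_pos: [0.6219, -0.1119, -0.018]
tool_rot: [3.142, -0.0, 0.202]
contact_force: [-1.0, -0.1, -0.3]
width: -0.0
```

>>> move_arm --deltas '[[[0,0,0],[-0.008,0.0392,0],0],[[0,0,0],[-0.008,0.0392,0],0],[[0,0,0],[-0.008,0.0392,0],0],[[0,0,0],[-0.008,0.0392,0],0],[[0,0,0],[-0.008,0.0392,0],0]]'

```text
time_s: 18.6
eef_pos: [0.62, -0.1024, -0.0181]
tool_rot: [3.141, -0.0, 0.201]
contact_force: [0.4, -1.7, -0.2]
width: -0.0
```

```bash
sed -i 's/(100,20,540,280)/(0,20,640,320)/' q.py; python3 q.py
```

```text
t 18.6 tcp [  18.3022 -118.1933] -0.018112464218529356 F [ 0.0329 -1.7855] -0.1854687153581348
px [ -4.012  223.9161] g [42.3435 22.7034]
px [ 21.6101 312.    ] g [-3.2198 23.7191]
px [206.4478 312.    ] g [ -3.0566 -65.1717]
px [240.1104 294.533 ] g [  6.6938 -82.0318]
px [263.3191 309.6388] g [ -1.6708 -92.602 ]
px [280.6679 293.6868] g [   7.1918 -101.2032]
px [292.5977 223.8799] g [  42.6327 -107.5351]
```

>>> move_arm --deltas '[[[0,0,0],[-0.015,0.0785,0],0],[[0,0,0],[-0.015,0.0785,0],0],[[0,0,0],[-0.015,0.0785,0],0],[[0,0,0],[-0.015,0.0785,0],0],[[0,0,0],[-0.015,0.0785,0],0]]'

```text
time_s: 19.15
eef_pos: [0.616, -0.0825, -0.0182]
tool_rot: [3.142, 0.0, 0.202]
contact_force: [-0.0, -2.6, 1.5]
width: -0.0001
```

>>> move_arm --deltas '[[[0,0,0],[-0.015,0.0785,0],0],[[0,0,0],[-0.015,0.0785,0],0],[[0,0,0],[-0.015,0.0785,0],0],[[0,0,0],[-0.015,0.0785,0],0],[[0,0,0],[-0.015,0.0785,0],0]]'

```text
time_s: 19.65
eef_pos: [0.6121, -0.063, -0.0183]
tool_rot: [3.141, 0.001, 0.201]
contact_force: [-1.0, -3.5, 2.0]
width: 0.0
```

>>> move_arm --deltas '[[[0,0,0],[-0.015,0.0785,0],0],[[0,0,0],[-0.015,0.0785,0],0],[[0,0,0],[-0.015,0.0785,0],0],[[0,0,0],[-0.008,0.04,0],0],[[0,0,0],[0,0,0],0]]'

```text
time_s: 20.15
eef_pos: [0.6099, -0.0487, -0.0183]
tool_rot: [-3.141, -0.001, 0.202]
contact_force: [-0.9, -0.7, 0.4]
width: -0.0001
```

```bash
python3 q.py
python3 - <<'E'
from g import *
im=cv2.imread("pics/last.png"); cv2.imwrite("pics/w7.png",cv2.resize(im[100:400,0:400],None,fx=2,fy=2,interpolation=cv2.INTER_CUBIC))
E
```

```text
t 20.15 tcp [ 19.0581 -63.509 ] -0.01828569637560149 F [-0.9941 -0.5203] 0.4063068634593357
px [ -3.1615 224.9833] g [42.5641 77.0779]
px [ 22.2269 314.    ] g [-3.5997 78.2975]
px [202.4698 314.    ] g [-3.3663 -8.5495]
px [231.5564 299.    ] g [  5.0662 -23.199 ]
px [285.2168 299.    ] g [  5.1346 -48.6403]
px [278.7499 301.1153] g [  3.9589 -45.5366]
px [291.     240.2456] g [ 35.5832 -52.0197]
px [291.     225.2661] g [ 42.7777 -52.1703]
```

View pics/w7.png

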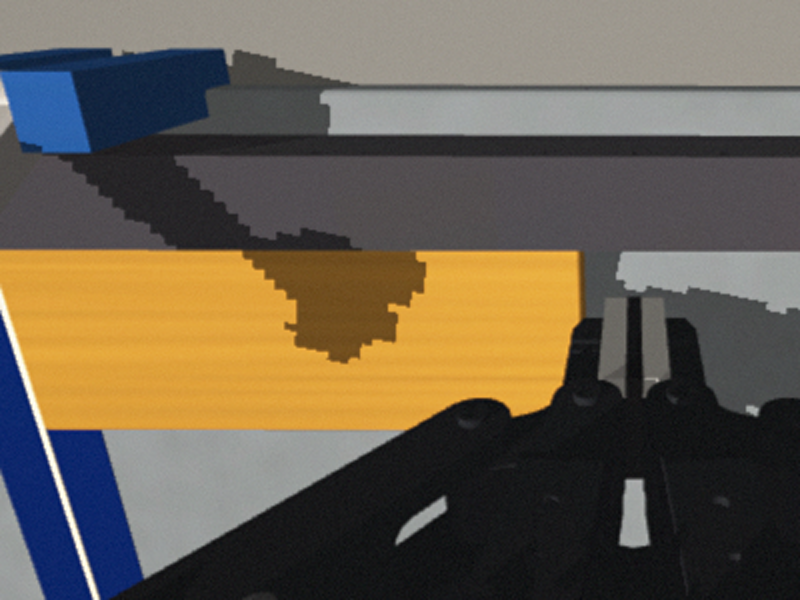

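The white line and the bar's front top edge coincide in this view at about (20,340). Because the bar top is 12 mm higher, the bar is still short of the line, so I'll work out by how much.

Run:
```python
from g import *
st=r.read_state();C=cam("wrist",st)
for u,v in [(97,595),(75,515),(50,432)]: print("line",inv(ray(C,u/2,v/2+100,.01))*1e3)
for u,v in [(3,290),(20,340),(45,425)]: print("front",inv(ray(C,u/2,v/2+100,.022))*1e3)
print("trail top",inv(ray(C,582/2,225,.022))*1e3,inv(ray(C,582/2,240,.022))*1e3)
im=cv2.imread("pics/last.png").astype(int)
for v in (330,350,370,390,398):
    row=im[v,:80]; w=row.min(1); k=w.argmax(); s=slice(max(k-3,0),k+4); u=(np.arange(80)[s]*(w[s]-w[s].min())).sum()/(w[s]-w[s].min()).sum(); print(v,u,w[k],inv(ray(C,u,v,.01))*1e3)
```

```text
line [-69.2701  90.814 ]
line [-40.7094  89.9017]
line [-13.7036  89.6105]
front [33.0014 77.7578]
front [20.3798 77.4723]
front [-2.6474 77.8897]
trail top [ 42.9917 -52.2259] [ 35.7921 -52.0744]
330 25.65496368038741 236 [-22.5426  91.6065]
350 32.05428226779252 235 [-35.6462  91.586 ]
370 38.446933962264154 234 [-49.355   91.5682]
390 44.72153465346535 235 [-63.712  91.617]
398 47.358333333333334 229 [-69.6464  91.564 ]
```

The front is about 13.8 mm short of the line. I'll advance about 11 mm, then look again from directly above the line.

>>> move_arm --deltas '[[[0,0,0],[-0.011,0.0588,0],0],[[0,0,0],[-0.011,0.0588,0],0],[[0,0,0],[-0.008,0.0392,0],0],[[0,0,0],[-0.008,0.0392,0],0],[[0,0,0],[-0.0065,0.034,0],0]]'

```text
time_s: 20.7
eef_pos: [0.6076, -0.0376, -0.0183]
tool_rot: [-3.142, -0.0, 0.202]
contact_force: [0.1, -1.5, -0.5]
width: -0.0003
```

>>> move_arm --deltas '[[[0,0,0],[0,0,0],0],[[0,0,0],[0.02,-0.098,0],0],[[0,0,0],[0.08,-0.4,0.3],0],[[0,0,0],[0,0,0.8],0],[[0,0,0],[0,0,0.8],0]]'

```text
time_s: 21.2
eef_pos: [0.6118, -0.0635, 0.077]
tool_rot: [-3.141, 0.002, 0.201]
contact_force: [1.0, -0.1, 1.1]
width: -0.0001
```

>>> move_arm --deltas '[[[0,0,0],[-0.2,0.6,0.7],0],[[0,0,0],[-0.2,0.6,0.7],0],[[0,0,0],[-0.2,0.6,0],0],[[0,0,0],[-0.2,0.6,0],0],[[0,0,0],[0,0,0],0]]'

```text
time_s: 21.7
eef_pos: [0.5717, 0.0602, 0.1472]
tool_rot: [-3.14, -0.001, 0.205]
contact_force: [-0.3, 0.4, 0.0]
width: 0.0001
```

```bash
sed -i 's/(0,20,640,320)/(150,20,640,400)/' q.py; python3 q.py
python3 - <<'E'
from g import *
im=cv2.imread("pics/last.png"); cv2.imwrite("pics/w8.png",cv2.resize(im,None,fx=1.25,fy=1.25,interpolation=cv2.INTER_CUBIC))
E
```

```text
t 21.7 tcp [ 3.1329 50.8329] 0.14723158160172314 F [-0.1995  0.4638] 0.04952828346377525
px [275. 137.] g [44.5   88.532]
px [275.     187.7754] g [-2.7193 90.0731]
px [413.1495 189.3586] g [ -3.4901 -39.7779]
px [418.3514 138.    ] g [ 44.3577 -39.9292]
px [333.7035 138.    ] g [43.9175 35.9295]
px [319.9953 170.9305] g [13.6904 47.9558]
px [299.2868 137.    ] g [44.6262 66.7748]
```

View pics/w8.png

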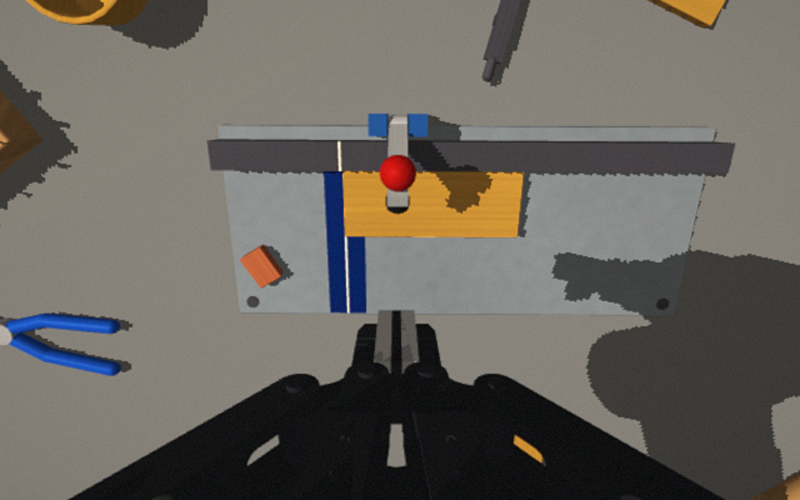

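The hold-down knob is at (397,172). The bar's front edge at (344,205) is almost at the line at (346,270). I'll measure both to sub-pixel level.

```bash
cat > e.py <<'E'
from g import *
import sys
def line_y(im,C,rows,u0,u1,z):
    o=[]
    for v in rows:
        w=im[v,u0:u1].min(1).astype(float); k=w.argmax(); s=np.arange(max(k-3,0),min(k+4,len(w))); a=w[s]-np.median(w)
        a=a.clip(0); o.append(inv(ray(C,u0+(s*a).sum()/a.sum(),v,z))*1e3)
    o=np.array(o); return np.median(o[:,1]),o[:,1].std()
def edge_y(im,C,rows,u0,u1,sgn,z=.022):
    o=[]
    for v in rows:
        w=cv2.GaussianBlur(im[v:v+1,u0:u1,2].astype(np.float32),(3,1),0)[0]-im[v,u0:u1,0]; h=(w.max()+w.min())/2
        i=np.nonzero((w>h))[0]; i=i[0] if sgn>0 else i[-1]; j=i-1 if sgn>0 else i+1
        o.append(inv(ray(C,u0+i+(j-i)*(w[i]-h)/(w[i]-w[j]),v,z))*1e3)
    o=np.array(o);return np.median(o[:,1]),o[:,1].std()
def bary(im,C,cols,v0,v1):
    o=[]
    for u in cols:
        w=im[v0:v1,u,2].astype(float)-im[v0:v1,u,0]; h=(w.max()+w.min())/2;i=np.nonzero(w>h)[0][-1]
        o.append(inv(ray(C,u,v0+i+(w[i]-h)/(w[i]-w[i+1]),.022))*1e3)
    o=np.array(o);p=np.polyfit(o[:,1],o[:,0],1);return o[:,0].mean(),p[0]
E
python3 - <<'E'
from e import *
st=r.read_state();C=cam("wrist",st);im=cv2.imread("pics/last.png")
print("line plate",line_y(im,C,range(198,246,3),265,292,.01))
print("line fence",line_y(im,C,range(116,134,2),262,284,.03))
print("front",edge_y(im,C,range(142,186,3),264,300,1))
print("trail",edge_y(im,C,range(142,186,3),380,430,-1))
print("near side x, slope",bary(im,C,range(340,410,5),170,205))
k=cv2.inRange(cv2.cvtColor(im,cv2.COLOR_BGR2HSV),(0,180,80),(6,255,255));k[:100]=0;k[180:]=0;k[:,:280]=0;k[:,360:]=0
M=cv2.moments(k,True);u,v=M["m10"]/M["m00"],M["m01"]/M["m00"];print("knob px",u,v,inv(ray(C,u,v,.093))*1e3)
E
```

```text
line plate (np.float64(88.73842196427248), np.float64(0.05895181207642606))
line fence (np.float64(88.78087046299972), np.float64(0.048617253706989404))
front (np.float64(88.20108541947714), np.float64(0.1053834806625648))
trail (np.float64(-41.842451086516405), np.float64(0.06042884034190496))
near side x, slope (np.float64(-3.708102023256274), np.float64(-0.002039144472124071))
knob px 317.3599348534202 137.94462540716611 [53.0188 49.0596]
```

The front is 0.5 mm short of the line (tolerance 2 mm), and the bar is square (slope -0.002) and flush. I'm leaving it there. Next I'll bring the finger behind the knob, on its far side.

>>> move_arm --deltas '[[[0,0,0],[0.516,0.104,0],0],[[0,0,0],[0.516,0.09,0],0],[[0,0,0],[0.516,0.09,0],0],[[0,0,0],[0,0,-0.4],0],[[0,0,0],[0,0,-0.4],0]]'

```text
time_s: 22.25
eef_pos: [0.6511, 0.0706, 0.1057]
tool_rot: [-3.141, -0.0, 0.2]
contact_force: [-0.6, 1.0, 0.3]
width: -0.0001
```

Run:
```python
from e import *
st=snap("wrist","w9");C=cam("wrist",st);print(inv(st["eef_pos"])*1e3,st["eef_pos"][2],st["tool_rot"])
im=cv2.imread("pics/w9_raw.png")
hsv=cv2.cvtColor(im,cv2.COLOR_BGR2HSV);k=cv2.inRange(hsv,(0,180,60),(6,255,255))
n,_,s,c=cv2.connectedComponentsWithStats(k);print([(s[i],c[i]) for i in range(1,n) if s[i][4]>100])
S=cam("scene"); print([proj(S,st["eef_pos"]+[0,0,z]) for z in (0,.03)])
snap("scene","s9",(300,130,420,240),5)
```

```text
[82.9704 45.2729] 0.10573422008206443 [-3.1413 -0.0004  0.2003]
[]
[array([355.5329, 197.9371]), array([356.2908, 191.1726])]
```

>>> move_arm --deltas '[[[0,0,0],[-0.017,0.082,0],0],[[0,0,0],[0,0,-0.4],0],[[0,0,0],[0,0,-0.3],0],[[0,0,0],[0,0,-0.2],0],[[0,0,0],[0,0,-0.1],0]]'

```text
time_s: 22.85
eef_pos: [0.6493, 0.0755, 0.057]
tool_rot: [3.141, -0.001, 0.202]
contact_force: [-0.5, -0.7, 0.6]
width: 0.0001
```

Run:
```python
from e import *
st=r.read_state();print(st["time_s"],inv(st["eef_pos"])*1e3,st["eef_pos"][2],st["contact_force"])
snap("scene","s10",(290,120,430,240),5)
S=cam("scene");P=lambda x,y,z:(proj(S,np.r_[G[:2]+Rg@[x,y],z])-[290,120])*5
t=inv(st["eef_pos"]);print("tip pred",P(*t,st["eef_pos"][2]+.03),"ball pred",P(.052,.05,.093))
```

```text
22.85 [82.2005 50.4232] 0.05699897478735413 [-0.455  -0.7305  0.5792]
tip pred [331.2341 405.3902] ball pred [299.1352 368.0146]
```

View pics/s10.png

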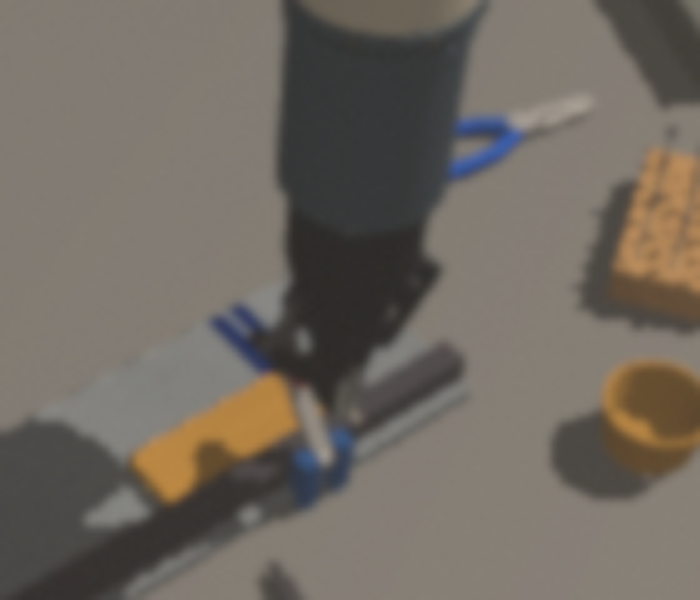

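The scene view shows the finger behind the knob and hiding it, with the hold-down arm visible at (315,420). I'll push the knob towards -x along its arc and watch the force.

>>> move_arm --deltas '[[[0,0,0],[-0.059,-0.012,-0.02],0],[[0,0,0],[-0.059,-0.012,-0.02],0],[[0,0,0],[-0.059,-0.012,-0.02],0],[[0,0,0],[-0.059,-0.012,-0.02],0],[[0,0,0],[-0.02,-0.004,-0.01],0]]'

```text
time_s: 23.4
eef_pos: [0.6364, 0.0729, 0.0528]
tool_rot: [-3.142, -0.001, 0.202]
contact_force: [-0.1, -0.2, 1.1]
width: 0.0002
```

>>> move_arm --deltas '[[[0,0,0],[-0.059,-0.012,-0.03],0],[[0,0,0],[-0.059,-0.012,-0.03],0],[[0,0,0],[-0.059,-0.012,-0.03],0],[[0,0,0],[-0.059,-0.012,-0.03],0]]'

```text
time_s: 23.8
eef_pos: [0.6243, 0.0705, 0.046]
tool_rot: [-3.142, -0.0, 0.202]
contact_force: [1.1, 0.1, -0.5]
width: -0.0001
```

```bash
cat > k.py <<'E'
from e import *
st=r.read_state();im=r.get_image("wrist")[:,:,::-1].copy();cv2.imwrite("pics/k.png",im);C=cam("wrist",st)
print(st["time_s"],inv(st["eef_pos"])*1e3,st["eef_pos"][2],"F",Rg.T@st["contact_force"][:2],st["contact_force"][2])
hsv=cv2.cvtColor(im,cv2.COLOR_BGR2HSV);k=cv2.inRange(hsv,(0,170,50),(7,255,255))
n,_,s,c=cv2.connectedComponentsWithStats(k)
for i in range(1,n):
    if s[i][4]>80:
        print(s[i],c[i])
E
python3 k.py
```

```text
23.8 [56.6629 50.4805] 0.04604324446163687 F [ 1.1472 -0.0849] -0.4590889046501728
```

>>> move_arm --deltas '[[[0,0,0],[-0.043,-0.0087,-0.035],0],[[0,0,0],[-0.043,-0.0087,-0.04],0],[[0,0,0],[-0.043,-0.0087,-0.04],0],[[0,0,0],[-0.043,-0.0087,-0.045],0],[[0,0,0],[0,0,0],0]]'

```text
time_s: 24.35
eef_pos: [0.6152, 0.0686, 0.0378]
tool_rot: [-3.142, 0.001, 0.201]
contact_force: [-0.2, 0.6, -0.2]
width: -0.0001
```

```bash
python3 k.py
```

```text
24.35 [47.4568 50.46  ] 0.0378130428689763 F [-0.0966  0.5976] -0.24343181498004623
```

>>> move_arm --deltas '[[[0,0,0],[0.059,0.012,0],0],[[0,0,0],[0,0,0.5],0],[[0,0,0],[0,0,0.5],0],[[0,0,0],[0,0,0.3],0],[[0,0,0],[0,0,0],0]]'

```text
time_s: 24.9
eef_pos: [0.6207, 0.0697, 0.106]
tool_rot: [3.142, -0.005, 0.202]
contact_force: [-0.3, -0.2, 0.3]
width: 0.0001
```

>>> move_arm --deltas '[[[0,0,0],[-0.343,-0.069,0],0],[[0,0,0],[-0.343,-0.069,0],0],[[0,0,0],[-0.343,-0.069,0],0],[[0,0,0],[-0.343,-0.069,0],0],[[0,0,0],[0,0,0],0]]'

```text
time_s: 25.4
eef_pos: [0.5482, 0.0552, 0.1026]
tool_rot: [-3.141, 0.002, 0.201]
contact_force: [0.0, 0.6, 0.0]
width: 0.0
```

```bash
python3 k.py
python3 - <<'E'
from e import *
C=cam("wrist"); 
for t in (68,60,50,45,40,35,30):
    a=np.radians(t);p=[.076-.064*np.cos(a),.05,.034+.064*np.sin(a)];print(t,np.array(p)*1e3,proj(C,np.r_[G[:2]+Rg@p[:2],p[2]]))
im=cv2.imread("pics/k.png")
print([(v,line_y(im,C,range(v,v+1),150,300,.01)) for v in (150,190,220,240,260)])
E
```

```text
25.4 [-20.9059  50.5265] 0.1026483275464079 F [0.1474 0.5364] 0.008552195490613201
[302 131  31  31 765] [316.7373 145.9281]
68 [52.0252 50.     93.3398] [317.9843 107.3038]
60 [44.     50.     89.4256] [317.9002 121.9855]
50 [34.8616 50.     83.0268] [317.7989 137.1218]
45 [30.7452 50.     79.2548] [317.751  143.2783]
40 [26.9732 50.     75.1384] [317.7056 148.4884]
35 [23.5743 50.     70.7089] [317.6629 152.7676]
30 [20.5744 50.     66.    ] [317.6231 156.143 ]
[(150, (np.float64(158.22774891176502), np.float64(0.0))), (190, (np.float64(90.4287673343331), np.float64(0.0))), (220, (np.float64(90.46023482028501), np.float64(0.0))), (240, (np.float64(90.34227908234124), np.float64(0.0))), (260, (np.float64(197.54168700136492), np.float64(0.0)))]
```

The knob is at about 42° (joint ≈0.45), as planned. A quick second check of the bar against the line from this view before pressing.

Run:
```python
from e import *
C=cam("wrist");im=cv2.imread("pics/k.png");P=lambda x,y,z:proj(C,np.r_[G[:2]+Rg@[x,y],z])
for p in [(0,.089,.022),(.04,.089,.022),(0,-.041,.022),(-.03,.089,.01),(-.06,.089,.01)]: print(p,P(*p))
a,b=P(.04,.089,.022),P(.0,.089,.022)
u=int((a[0]+b[0])/2);print("front",edge_y(im,C,range(int(a[1])+3,int(b[1]),4),u-20,u+15,1))
a,b=P(-.015,.089,.01),P(-.06,.089,.01);u=int((a[0]+b[0])/2);print("line",line_y(im,C,range(int(a[1]),int(b[1]),4),u-12,u+12,.01))
a,b=P(.04,-.041,.022),P(.0,-.041,.022);u=int((a[0]+b[0])/2);print("trail",edge_y(im,C,range(int(a[1])+3,int(b[1]),4),u-20,u+20,-1))
```

```text
(0, 0.089, 0.022) [267.9018 171.7512]
(0.04, 0.089, 0.022) [265.6418 119.7131]
(0, -0.041, 0.022) [432.6907 172.1576]
(-0.03, 0.089, 0.01) [271.3577 203.0442]
(-0.06, 0.089, 0.01) [272.6992 235.4568]
front (np.float64(89.93844598212856), np.float64(0.08432317923734685))
line (np.float64(90.44982574072097), np.float64(0.0472831523565817))
trail (np.float64(-40.247262307213084), np.float64(0.03300384163042286))
```

Same result: 0.5 mm short from this viewpoint too. Now I'll go over the knob and fold it down.

>>> move_arm --deltas '[[[0,0,0],[0.307,0.062,0],0],[[0,0,0],[0.307,0.062,0],0],[[0,0,0],[0.307,0.062,0],0],[[0,0,0],[0,0,-0.4],0],[[0,0,0],[0,0,-0.4],0]]'

```text
time_s: 25.95
eef_pos: [0.5975, 0.0652, 0.0621]
tool_rot: [-3.141, -0.001, 0.201]
contact_force: [-0.7, -0.4, -1.3]
width: -0.0001
```

```bash
python3 k.py
```

```text
25.95 [29.4281 50.611 ] 0.06213117079688484 F [-0.7378 -0.3049] -1.2768660187542489
[300 233  35  25 453] [316.5982 242.1832]
```

>>> move_arm --deltas '[[[0,0,0],[-0.043,-0.0087,-0.08],0],[[0,0,0],[-0.043,-0.0087,-0.08],0],[[0,0,0],[-0.043,-0.0087,-0.08],0],[[0,0,0],[-0.043,-0.0087,-0.08],0],[[0,0,0],[-0.043,-0.0087,-0.08],0]]'

```text
time_s: 26.5
eef_pos: [0.5851, 0.0625, 0.0437]
tool_rot: [3.141, -0.0, 0.202]
contact_force: [-2.5, -0.4, 1.6]
width: 0.0001
```

>>> move_arm --deltas '[[[0,0,0],[-0.0157,-0.003,-0.03],0],[[0,0,0],[-0.0157,-0.003,-0.03],0],[[0,0,0],[-0.0157,-0.003,-0.03],0],[[0,0,0],[-0.0157,-0.003,-0.03],0],[[0,0,0],[0,0,0],0]]'

```text
time_s: 27.0
eef_pos: [0.5824, 0.0621, 0.037]
tool_rot: [-3.142, 0.0, 0.202]
contact_force: [-1.2, -0.7, 0.2]
width: 0.0001
```

```bash
python3 k.py;  python3 - <<'E'
from e import *
C=cam("wrist"); 
for t in (30,25,20,17,15,13.6):
    a=np.radians(t);p=[.076-.064*np.cos(a),.05,.034+.064*np.sin(a)];print(t,np.array(p)*1e3,proj(C,np.r_[G[:2]+Rg@p[:2],p[2]]))
E
```

```text
27.0 [13.9941 50.5546] 0.0370311154837156 F [-1.3528 -0.456 ] 0.20026144809500288
[298 228  39  31 655] [316.7298 240.2473]
30 [20.5744 50.     66.    ] [317.9372 249.4817]
25 [17.9963 50.     61.0476] [317.8795 249.7251]
20 [15.8597 50.     55.8893] [317.827  249.0085]
17 [14.7965 50.     52.7118] [317.798  248.1574]
15 [14.1807 50.     50.5644] [317.7797 247.4267]
13.6 [13.7945 50.     49.0491] [317.7673 246.8411]
```

>>> move_arm --deltas '[[[0,0,0],[0,0,-0.02],0],[[0,0,0],[0,0,-0.02],0],[[0,0,0],[0,0,-0.02],0],[[0,0,0],[0,0,-0.02],0]]'

```text
time_s: 27.45
eef_pos: [0.5824, 0.0621, 0.0332]
tool_rot: [-3.142, 0.0, 0.202]
contact_force: [-1.2, -0.5, 1.7]
width: 0.0
```

>>> move_arm --deltas '[[[0,0,0],[0,0,-0.02],0],[[0,0,0],[0,0,-0.02],0],[[0,0,0],[0,0,0],0]]'

```text
time_s: 27.75
eef_pos: [0.5824, 0.0621, 0.0311]
tool_rot: [-3.142, 0.0, 0.202]
contact_force: [0.3, -0.1, -0.5]
width: -0.0004
```

>>> move_arm --deltas '[[[0,0,0],[0,0,-0.015],0],[[0,0,0],[0,0,-0.015],0],[[0,0,0],[0,0,0],0]]'

```text
time_s: 28.05
eef_pos: [0.5824, 0.0621, 0.0297]
tool_rot: [-3.142, 0.0, 0.202]
contact_force: [-0.6, -0.1, 0.5]
width: -0.0001
```

>>> move_arm --deltas '[[[0,0,0],[0,0,-0.015],0],[[0,0,0],[0,0,-0.015],0],[[0,0,0],[0,0,0],0]]'

```text
time_s: 28.35
eef_pos: [0.5823, 0.0621, 0.0281]
tool_rot: [-3.142, 0.0, 0.201]
contact_force: [0.3, 0.0, 0.7]
width: -0.0002
```

>>> move_arm --deltas '[[[0,0,0],[0,0,-0.015],0],[[0,0,0],[0,0,-0.015],0],[[0,0,0],[0,0,0],0]]'

```text
time_s: 28.65
eef_pos: [0.5823, 0.0621, 0.0266]
tool_rot: [-3.142, 0.0, 0.202]
contact_force: [0.5, 0.9, -0.1]
width: 0.0002
```

```bash
python3 k.py
```

```text
28.65 [13.9167 50.5664] 0.026629670373562786 F [0.6705 0.7482] -0.061923515774430116
[298 235  39  24 433] [316.9654 243.9654]
```

```bash
cat > th.py <<'E'
from e import *
def run():
    C=cam("wrist");im=cv2.imread("pics/k.png");f,cx,cy,R,o=C
    print(cx)
    for t in (26,22,20,18,16,14,12,10):
        a=np.radians(t);p=np.r_[G[:2]+Rg@[.076-.064*np.cos(a),.05],.034+.064*np.sin(a)]
        q=proj(C,p);dep=-(R.T@(p-o))[2];print(t,"centre",q,"top v",q[1]-.01*f/dep,"width",.02*f/dep)
run()
E
python3 th.py
```

```text
316.70084949908994
26 centre [317.9283 259.3745] top v 238.15668188624454 width 42.435730113175765
22 centre [317.8808 258.7338] top v 238.0991892486257 width 41.26923789416664
20 centre [317.8584 258.1858] top v 237.83216948272946 width 40.70729187084069
18 centre [317.837  257.4951] top v 237.41521454738674 width 40.159747788480864
16 centre [317.8165 256.6682] top v 236.85480109917114 width 39.62670106993268
14 centre [317.7968 255.7113] top v 236.15722204841035 width 39.10820761573664
12 centre [317.7781 254.6307] top v 235.32857598488397 width 38.604287904579905
10 centre [317.7602 253.4322] top v 234.37475918298608 width 38.114930841142105
```

The knob's image size puts it at about 13°, so the pad is nearly on the bar. I'll continue in 0.5 mm steps.

>>> move_arm --deltas '[[[0,0,0],[0,0,-0.01],0],[[0,0,0],[0,0,-0.01],0],[[0,0,0],[0,0,0],0]]'

```text
time_s: 29.0
eef_pos: [0.5823, 0.0621, 0.0257]
tool_rot: [3.142, 0.0, 0.202]
contact_force: [-0.8, 0.1, 0.1]
width: -0.0001
```

>>> move_arm --deltas '[[[0,0,0],[0,0,-0.01],0],[[0,0,0],[0,0,-0.01],0],[[0,0,0],[0,0,0],0]]'

```text
time_s: 29.3
eef_pos: [0.5824, 0.0621, 0.0249]
tool_rot: [3.142, -0.0, 0.202]
contact_force: [-1.3, 0.2, 1.6]
width: -0.0001
```

>>> move_arm --deltas '[[[0,0,0],[0,0,-0.01],0],[[0,0,0],[0,0,0],0],[[0,0,0],[0,0,0],0]]'

```text
time_s: 29.6
eef_pos: [0.5825, 0.0621, 0.0248]
tool_rot: [3.141, -0.0, 0.202]
contact_force: [-3.0, -0.1, 5.5]
width: 0.0002
```

Pressing has begun (5.5 N). I'll add a little to reach about 10 N, then hold.

>>> move_arm --deltas '[[[0,0,0],[0,0,-0.009],0],[[0,0,0],[0,0,0],0],[[0,0,0],[0,0,0],0]]'

```text
time_s: 29.9
eef_pos: [0.5825, 0.0621, 0.0247]
tool_rot: [3.141, -0.001, 0.202]
contact_force: [-3.7, -0.2, 7.5]
width: 0.0002
```

>>> move_arm --deltas '[[[0,0,0],[0,0,-0.01],0],[[0,0,0],[0,0,0],0],[[0,0,0],[0,0,0],0],[[0,0,0],[0,0,0],0]]'

```text
time_s: 30.3
eef_pos: [0.5825, 0.0621, 0.0246]
tool_rot: [3.141, -0.001, 0.202]
contact_force: [-4.5, -0.1, 10.4]
width: 0.0
```

>>> move_arm --deltas '[[[0,0,0],[0,0,0],0],[[0,0,0],[0,0,0],0],[[0,0,0],[0,0,0],0],[[0,0,0],[0,0,0],0],[[0,0,0],[0,0,0],0]]'

```text
time_s: 30.8
eef_pos: [0.5825, 0.0621, 0.0246]
tool_rot: [3.141, -0.001, 0.202]
contact_force: [-4.7, -0.1, 11.4]
width: 0.0001
```

```bash
python3 k.py; python3 th.py
```

```text
30.8 [14.0504 50.4848] 0.024581813021246048 F [-4.6105  0.7914] 11.405280554310917
[298 236  39  23 380] [316.2605 244.6895]
316.70084949908994
26 centre [317.7923 261.6011] top v 240.1149879335384 width 42.97216820142029
22 centre [317.7443 260.8983] top v 240.01007764874916 width 41.77651770615914
20 centre [317.7218 260.3177] top v 239.71731572886955 width 41.20079443659037
18 centre [317.7002 259.5935] top v 239.27348216169645 width 40.63999477647794
16 centre [317.6796 258.7323] top v 238.6852030234203 width 40.09420324807767
14 centre [317.66   257.7406] top v 237.95890918067863 width 39.563464111419336
12 centre [317.6413 256.6247] top v 237.1008261519309 width 39.04778562978061
10 centre [317.6235 255.3905] top v 236.11696658682422 width 38.547144064644336
```

Holding at about 10–11 N, then a straight lift-off.

>>> move_arm --deltas '[[[0,0,0],[0,0,0],0],[[0,0,0],[0,0,0],0],[[0,0,0],[0,0,0],0],[[0,0,0],[0,0,0],0],[[0,0,0],[0,0,0],0]]'

```text
time_s: 31.35
eef_pos: [0.5825, 0.0621, 0.0246]
tool_rot: [3.141, -0.001, 0.202]
contact_force: [-4.8, -0.4, 9.1]
width: -0.0
```

>>> move_arm --deltas '[[[0,0,0],[0,0,0.02],0],[[0,0,0],[0,0,0.04],0],[[0,0,0],[0,0,0.2],0],[[0,0,0],[0,0,0.5],0],[[0,0,0],[0,0,0.6],0]]'

```text
time_s: 31.85
eef_pos: [0.5818, 0.0619, 0.0914]
tool_rot: [3.141, 0.002, 0.202]
contact_force: [-0.6, 0.3, 0.3]
width: -0.0
```

>>> move_arm --deltas '[[[0,0,0],[-0.3,-0.06,0.6],0],[[0,0,0],[-0.3,0,0.4],0],[[0,0,0],[0,0,0],0],[[0,0,0],[0,0,0],0]]'

```text
time_s: 32.25
eef_pos: [0.5527, 0.0593, 0.1421]
tool_rot: [-3.141, -0.002, 0.202]
contact_force: [-0.2, -0.1, -0.4]
width: 0.0002
```

```bash
python3 k.py; python3 th.py
python3 - <<'E'
from e import *
C=cam("wrist");im=cv2.imread("pics/k.png");P=lambda x,y,z:proj(C,np.r_[G[:2]+Rg@[x,y],z])
a,b=P(.04,.089,.022),P(.0,.089,.022)
u=int((a[0]+b[0])/2);print("front",edge_y(im,C,range(int(a[1])+3,int(b[1]),3),u-15,u+12,1))
a,b=P(-.015,.089,.01),P(-.06,.089,.01);u=int((a[0]+b[0])/2);print("line",line_y(im,C,range(int(a[1]),int(b[1]),4),u-12,u+12,.01))
a,b=P(.04,-.041,.022),P(.0,-.041,.022);u=int((a[0]+b[0])/2);print("trail",edge_y(im,C,range(int(a[1])+3,int(b[1]),3),u-20,u+20,-1))
a,b=P(-.005,.03,.022),P(-.005,-.035,.022);v=int(a[1]);print("near",bary(im,C,range(int(a[0]),int(b[0]),4),v-15,v+15))
E
```

```text
32.25 [-15.7311  53.7146] 0.14206489542863032 F [-0.1807 -0.086 ] -0.39170572569993134
[310 144  24  24 429] [320.8765 155.1655]
316.70084949908994
26 centre [321.5254 153.6287] top v 140.63997741232458 width 25.977477787420668
22 centre [321.4365 155.029 ] top v 142.26119982427645 width 25.535619925655844
20 centre [321.3933 155.5656] top v 142.90587845384903 width 25.31934669486186
18 centre [321.3511 155.9957] top v 143.44252170724994 width 25.10643653446909
16 centre [321.3097 156.3217] top v 143.87317656003268 width 24.897065056591558
14 centre [321.2693 156.5457] top v 144.1999593639425 width 24.691393562208223
12 centre [321.2299 156.6698] top v 144.42504323198236 width 24.489569697607156
10 centre [321.1914 156.6965] top v 144.5506463199555 width 24.291728122257076
front (np.float64(89.69057673341378), np.float64(0.09568979171058468))
line (np.float64(90.20079426117061), np.float64(0.03191589077424882))
trail (np.float64(-39.93677776741475), np.float64(0.050116107048608804))
near (np.float64(-4.0469492723580975), np.float64(0.0030394965030169905))
```

The bar is still 0.5 mm from the line, square and flush, the knob is down and the robot is clear. Handing in.

```bash
python3 -c "
from plant import r
print(r.finish_job())"
```

```text
the job is handed in; nothing more can be done
None
```

The job is done and handed in at about 32 s of the 72 s allowed; no verdict was reported.

- **Fence press:** I pushed the brass bar to the fence with the shut fingertips. I held it flush at about 8.5 N for roughly 1 s, when sliding it took about 2 N.
- **Slide to the line:** I pushed the bar along the fence from its trailing end, keeping it flat on the plate throughout.
- **Hold-down:** I folded it in two pushes, first from behind the knob and then from above. I held it down at 9–11 N for about 1 s, then lifted clear.

**Last checks, from the wrist camera:**
- The bar's leading end was 0.5 mm short of the line. This was the same from three camera positions, two before the press and one after.
- The bar was within about 0.003 rad of the fence direction.
- Its near side measured x ≈ -4 mm in the guide frame, against an ideal -5 mm. That is flush within the camera's accuracy.
- The knob sat at about 12–14° above level, so the hold-down is fully folded (joint about 0.95).
- The force on the tool was about zero.

**What disagreed or went wrong:**
- **Tip height:** The fingertips are about 30 mm above the reported TCP. The first push with open fingers passed over the bar without touching it, so I switched to shut fingers.
- **Camera drift:** The guide-frame y of the line drifted by 2–3 mm between views, so I judged the bar's end against the line within the same picture each time.
- **Not checked:** I did not measure the bystanders again at the end. No move went near them and I saw no unexpected forces.

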